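Push the telescoping wrist rest together

TASK

The painting is finished: push the telescoping wrist rest (the stand with the round cork pad on top) together for storage, its thinnest tube first, fully home into the middle tube, and then the middle tube fully home into the outer one. Leave the rest standing upright where it is, and leave the similar stand with the forked top (the brush rest) as it is.

Things in the scene. Friction and masses are not known exactly. Their poses are not given: they have to be found in the camera images.
- wrist_rest: Loose upright telescoping stand, 0.8 kg (diameters in mm): dark disc foot 96, outer tube 32 with collar top 102 mm up, middle tube 25 with a collar of 31, thinnest tube 17 carrying a flat round cork-topped pad 48 wide, 18 tall. Origin: centre of the foot's underside, z up the tubes. The pad's top is on the axis, 130 mm + both joint values above it. No spring or catch; tubes stay put.
- wrist_rest_inner (a joint): How far the thinnest tube with the pad stands out of the middle tube, m: 0 = fully home (pad resting on the middle tube's collar), at most 0.055; starts at 0.035 to 0.055. It slides against a drag of about 3.5 N, so a press down on the pad moves this tube first.
- wrist_rest_middle (a joint): How far the middle tube stands out of the outer tube, m: 0 = fully home (its collar resting on the outer tube's collar), at most 0.055; starts at 0.035 to 0.055. It slides against a drag of about 9 N; once the thinnest tube is home, pressing on the pad drives this one.
- fork_stand_top (a point): The brush rest, to be left alone: loose stand with the same foot and tubes as the wrist rest, also drawn out, but topped by a two-pronged dark steel fork (55 mm wide, 30 tall) instead of a pad. The point is on its axis in the fork, 130 mm + its own extensions above the bench; the prongs rise 16 mm above it. It stands at least 120 mm from the wrist rest, axis to axis.

How it is judged (in metres and radians):
On the way, in this order (a step that is already met when the one before it is completed fails the run):
1. the thinnest tube is home in the middle tube (within 10 mm) while the middle tube still stands out of the outer one by more than 20 mm (value of joint wrist_rest_inner below 0.01 m and value of joint wrist_rest_middle above 0.02 m), for 0.05 s.
2. then the middle tube is home in the outer tube too (both within 10 mm) (value of joint each of wrist_rest_inner, wrist_rest_middle below 0.01 m), for 0.2 s.
At the end, for the whole second after the job is handed in: Both tubes of the wrist rest are home within 10 mm; it stands upright (within 10 degrees) on the bench, at rest, within 40 mm of where it stood; the top of the brush rest is within 20 mm of where it was (all of step 2 and angle between wrist_rest's own z axis and vertical below 0.17 rad and height (world z) of wrist_rest below 0.01 m and distance of wrist_rest from where it was at the start of the episode below 0.04 m and linear speed of wrist_rest below 0.02 m/s and distance of fork_stand_top from where it was at the start of the episode below 0.02 m); the robot touches nothing.
It fails at once if the brush rest is pushed, lifted or collapsed (its top moves more than 20 mm) (distance of fork_stand_top from where it was at the start of the episode above 0.02 m).
It fails at once if the wrist rest is tipped by more than 20 degrees (angle between wrist_rest's own z axis and vertical above 0.35 rad).
It also fails if it takes over 35 s, if anything falls off the work surface, if the arm or the gripper's body presses on something with over 40 N, if the wrist force passes 120 N, or if a joint passes its speed limit or range.

ROBOT

A 6-joint arm with a two-finger parallel gripper is mounted at the origin on a cart in front of the work surface, level with it; the furniture and walls round the work are solid. World frame = base frame: x ahead of the robot, y to its left, z up, the work surface at z = 0. Lengths are in mm, angles in rad, forces in N, time in s.
With the tool pointing down it reaches from about 400 to 925 mm from the base axis. Payload 12.5 kg.
Tool frame: the origin (TCP) lies at the very end of the fingers, on their centre line; the grasp point (between the pads) lies 19 mm behind it; z points along the fingers, y is the line along which they close (so a half turn about z gives the same grasp; the last joint's range is limited). The gripper opens to 95 mm and grips with 3 to 60 N. Pads are 20 mm wide; open, the fingers measure 119 mm over their backs; the gripper's body (75 mm by 180 mm) begins 59 mm behind the grasp point.
Start: joints at [-1.444, 0.491, 1.559, -0, 1.092, -0.106], TCP at [144.212, -608.156, 177.761] pointing down, gripper open.
Joint ranges: [-3.1, 3.1], [-0.84, 2.19], [0.05, 2.79], [-1.13, 4.28], [0.06, 2.93], [-2.69, 2.69]. Speed limits (rad/s): [2.22, 2.22, 2.79, 3.14, 3.14, 3.14].

INTERFACE

Orientations are given as [roll, pitch, yaw] about the fixed x, y, z axes, in that order (R = Rz(yaw) Ry(pitch) Rx(roll)).
In Python, from cell import state, imaging, env, spot_in, mark_of gives the robot as it stands. The module is installed in compiled form; this text tells all that it offers.
- The arm moves only by the tool step_arm, never from a script. Its argument "increments" is a list of rows, each an object with "slide": the shift along the tool's x, y, z in m, a list of three; "roll": the turn about the tool's z in rad. A call has 1 to 5 rows; each row is the pose to reach, as a shift and turn from the pose commanded when the call began, along the tool's axes at that moment; what a row does not reach only later rows make up. A row lasts 1/8 s, in which the tool goes at most 62.5 mm and 10.7 degrees, less where a joint would pass 70% of its speed; a pose out of reach is approached as far as the arm can. A call with a gripper value outside its range is refused whole. "fingers" is the opening, from 0 (shut) to 1 (fully open), set as the call begins (left out, the last holds). The fingers move at their own pace and stop on an object; the grip force is fixed at half the most. Time passes only in rows, so rows that repeat a pose let the fingers close. It gives the time, the measured TCP pose, the force, the opening and the grip force at its end, in the units of the state.
- state(): the state, without advancing time (a new reading comes with each control period).
- imaging.read_camera(name): name is "side" or "top"; returns a dict with "color" (384x512x3 uint8, red, green, blue), "z_map" (384x512 float32, mm along the optical axis (not along the pixel's ray), 0 where there is no reading), "intrinsics" (3x3 intrinsics, pixels), "camera_from_world" (4x4, takes a point from world to camera coordinates). Camera axes: x right, y up, looking along -z (the intrinsics and any distortion apply to the point x, -y, -z); pixel columns grow to the right and rows downward; lengths in mm; the calibration is good to about 2 mm. A picture is of the moment at which its call begins.
- env.job_done(): hands the job in; it is judged then, once.
Trained networks look in the newest picture that a camera, given by its name, has taken for a name from the list of things; names that differ only in an ending like _2 or _b are one class to them, and where a whole thing is asked for, a point or a joint stands for the part that bears it (a point fixed in the world has none). Each returns a list of dicts, best first, with "confidence" (0 to 1); they miss things now and then, are a little off and sometimes report something else, mostly with a low value. They report only what shows in the picture. A call takes as long as a camera call.
- spot_in(camera, target): "bbox" ([left, top, right, bottom] in pixels, round what is visible of it).
- mark_of(camera, target): "uv" ([column, row] in pixels: a listed point, or the origin of a listed thing).
The state is a dict: "t": time; "joints": joint angles; "qvel": joint speeds; "tau": joint torques, N m; "eef_pos": TCP position; "tcp_rot": TCP orientation; "ft_force": force on the tool from outside, world axes, zero at the start; "moment": the same for the moment, N m; "opening": opening from 0.0 (shut) to 1.0 (fully open); "grip_force": force on a finger pad.
Only numpy, scipy, OpenCV 4.12 (cv2) and the standard library are available. Lean on these libraries where they do the work, as an engineer would, in place of code of your own. Each camera call takes 0.05 s, during which the arm holds its last target. There are 200 camera calls.

## Working session

There is one attempt and no reset: what is moved stays moved. The work goes in short steps, Python scripts to look and compute and a tool call to move; the robot and the scene stay as the last step left them, time stands still between calls to the robot, and variables do not carry over. Pictures are saved under pics/ and viewed, at most 10 in all, crops included, and the job is handed in when it is done.

Besides the shell and the picture viewer there is one more tool, called after "Emit:" by a JSON object that holds its "fn" and its "kwargs". step_arm: Moves the arm, as the interface text tells. Its arguments: {"type":"object","properties":{"increments":{"type":"array"},"fingers":{"type":"number"}},"required":["increments"]}

```bash
mkdir -p pics; cat > h.py <<'E'
import numpy as np,cv2
from cell import state,imaging,env,spot_in,mark_of
def world(c,u,v,z=None):
    K=c["intrinsics"];z=c["z_map"][int(v),int(u)] if z is None else z
    p=np.array([(u-K[0,2])/K[0,0]*z,-(v-K[1,2])/K[1,1]*z,-z,1])
    return (np.linalg.inv(c["camera_from_world"])@p)[:3]
def cloud(c):
    K=c["intrinsics"];z=c["z_map"].astype(float);v,u=np.indices(z.shape)
    P=np.stack([(u-K[0,2])/K[0,0]*z,-(v-K[1,2])/K[1,1]*z,-z,np.ones_like(z)],-1)
    return (P@np.linalg.inv(c["camera_from_world"]).T)[...,:3]
E
python3 - <<'E'
from h import *
s=state();print(s)
ims=[]
for n in("side","top"):
    c=imaging.read_camera(n);ims.append(c["color"])
    W=cloud(c)
    print(n,np.linalg.inv(c["camera_from_world"])[:3,3].round(), c["intrinsics"].round(1).tolist())
    for t in("wrist_rest","wrist_rest_inner","fork_stand_top"):
        for d in spot_in(n,t)[:2]:
            l,tp,r,b=map(int,d["bbox"]);
            print(t,d, world(c,(l+r)/2,tp+6).round())
        print(t,mark_of(n,t)[:2])
    cv2.imwrite(f"pics/{n}0.png",c["color"][...,::-1])
E
```

```text
{'t': 0.0, 'joints': array([-1.44360284e+00,  4.91510036e-01,  1.55947065e+00, -1.62612421e-05,
        1.09167503e+00, -1.05611699e-01]), 'qvel': array([ 1.49123231e-04, -6.28265927e-05,  7.31594552e-04, -4.76838487e-04,
       -1.43319447e-04,  7.66209810e-04]), 'tau': array([-3.87505206e-03, -6.12644005e+01, -2.58185059e+01,  6.92140684e-02,
        4.82210715e-02, -1.23143391e-04]), 'eef_pos': array([ 144.16633655, -607.84943822,  177.18523067]), 'tcp_rot': array([-3.14053399e+00, -9.77218470e-05,  2.32812636e-01]), 'ft_force': array([0.29653879, 0.11815699, 0.5481391 ]), 'moment': array([-0.02550741, -0.06563948,  0.03528426]), 'grip_force': 0.0, 'opening': 0.9998409693914584}
side [ 331. -573.  593.] [[407.2, 0.0, 256.2], [0.0, 407.2, 188.8], [0.0, 0.0, 1.0]]
wrist_rest {'bbox': [246.9, 111.6, 281.8, 212.7], 'confidence': 0.95} [642. 132. 225.]
wrist_rest {'bbox': [255.3, 110.9, 277.5, 146.7], 'confidence': 0.5} [649. 134. 225.]
wrist_rest [{'uv': [261.3, 202.7], 'confidence': 0.94}]
wrist_rest_inner {'bbox': [253.7, 110.0, 276.2, 146.7], 'confidence': 0.63} [646. 137. 224.]Traceback (most recent call last):
  File "<stdin>", line 12, in <module>
ValueError: it knows: fork_stand_top, wrist_rest
```

```bash
python3 - <<'E'
from h import *
for n in("side","top"):
    c=imaging.read_camera(n)
    W=cloud(c)
    print(n,np.linalg.inv(c["camera_from_world"])[:3,3].round(), c["intrinsics"].round(1).tolist())
    for t in("wrist_rest","fork_stand_top"):
        for d in spot_in(n,t)[:3]:
            l,tp,r,b=map(int,d["bbox"])
            P=W[tp-3:b+4,l-3:r+4].reshape(-1,3);P=P[(P[:,2]>140)&(P[:,2]<260)]
            if len(P)==0: print(t,d,"nopts");continue
            zt=np.percentile(P[:,2],97);T=P[P[:,2]>zt-6]
            print(t,d,"top",zt.round(1),len(T),T.mean(0).round(1),T.min(0).round(),T.max(0).round())
        print(t,mark_of(n,t)[:2])
    cv2.imwrite(f"pics/{n}0.png",c["color"][...,::-1])
E
```

```text
side [ 331. -573.  593.] [[407.2, 0.0, 256.2], [0.0, 407.2, 188.8], [0.0, 0.0, 1.0]]
wrist_rest {'bbox': [248.4, 111.7, 283.2, 210.2], 'confidence': 0.78} top 236.4 34 [602.6 -33.2 239.3] [599. -36. 231.] [607. -30. 246.]
wrist_rest [{'uv': [265.1, 201.4], 'confidence': 0.96}]
fork_stand_top [{'uv': [294.2, 154.2], 'confidence': 0.63}]
top [481.  39. 947.] [[391.8, 0.0, 253.1], [0.0, 391.8, 187.4], [0.0, 0.0, 1.0]]
wrist_rest {'bbox': [193.4, 131.2, 237.5, 179.8], 'confidence': 0.76} top 226.7 483 [650.7 139.7 224.3] [628. 117. 221.] [674. 163. 228.]
wrist_rest [{'uv': [219.0, 160.1], 'confidence': 0.81}]
fork_stand_top {'bbox': [287.4, 136.9, 303.6, 165.6], 'confidence': 0.6} top 245.1 28 [626.9 -30.8 244.5] [599. -36. 240.] [653. -27. 248.]
fork_stand_top [{'uv': [292.4, 150.2], 'confidence': 0.6}]
```

View pics/side0.png

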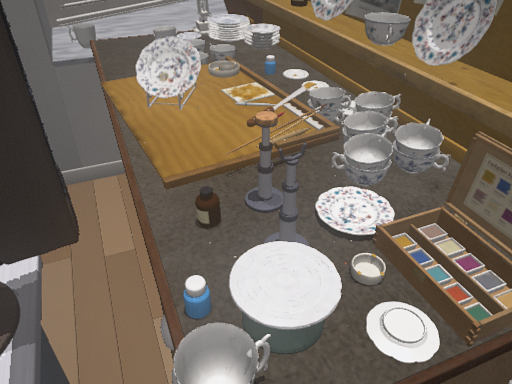

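View pics/top0.png

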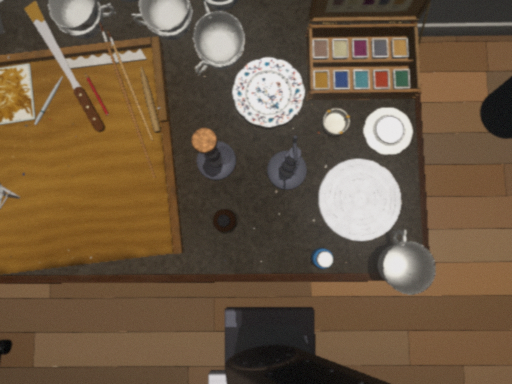

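The cork pad is at (265,118) in the side view and (204,140) in the top view, with its foot at (264,200) and (215,160). The fork stand is at (291,155) in the side view and (292,150) in the top view. The pad's top z of 225 is plausible, since it means the two extensions add up to 95 mm. Next I check the foot position and the obstacles, and work out the move.

```bash
cat >> h.py <<'E'
def slide(target,s=None):
    from scipy.spatial.transform import Rotation as R
    s=s or state()
    return (R.from_euler('xyz',s["tcp_rot"]).as_matrix().T@(np.array(target)-s["eef_pos"])/1000).round(4)
E
python3 - <<'E'
from h import *
c=imaging.read_camera("top");W=cloud(c)
P=W.reshape(-1,3);P=P[(c["z_map"]>0).ravel()]
f=P[(np.hypot(P[:,0]-650,P[:,1]-140)<75)]
g=f[(f[:,2]>4)&(f[:,2]<30)];print("foot",len(g),g.mean(0).round(),g.min(0).round(),g.max(0).round())
q=f[(f[:,2]>218)];print("pad",np.median(q,0).round(1),cv2.minEnclosingCircle(q[:,:2].astype(np.float32)))
c2=imaging.read_camera("side");P2=cloud(c2).reshape(-1,3);A=np.vstack([P,P2])
d=np.hypot(A[:,0]-650,A[:,1]-140)
for lo,hi in((30,130),(130,180),(180,240),(240,300),(300,400)):
    B=A[(d>lo)&(d<hi)&(A[:,2]>60)];print(lo,hi,len(B), B[B[:,2].argmax()].round() if len(B) else "")
q=P2[(np.hypot(P2[:,0]-650,P2[:,1]-140)<30)&(P2[:,2]>218)];print("pad side",q.mean(0).round(1),q.min(0).round(),q.max(0).round())
s=state();print(slide([650,139,320]),slide([394,-234,320]),slide([144,-608,320]))
E
```

```text
foot 864 [642. 135.  13.] [578.  73.   4.] [711. 204.  29.]
pad [650.  139.8 224.3] ((651.2102661132812, 139.80303955078125), 23.923978805541992)
30 130 1334 [673. 241.  71.]
130 180 5630 [649. -29. 248.]
180 240 8239 [601. -34. 246.]
240 300 11874 [749. 371. 469.]
300 400 25957 [995. 154. 116.]
pad side [649.5 135.6 223.3] [628. 116. 218.] [674. 164. 226.]
[ 0.6645 -0.6103 -0.1423] [ 0.3294 -0.3064 -0.1423] [-0.0002 -0.0002 -0.1422]
```

The pad measures 24 mm in radius with its centre near (650,139,224), which matches the given sizes. I close the fingers, raise the arm and cross over.

Emit:
{"fn": "step_arm", "kwargs": {"increments": [{"slide":[0,0,-0.05],"roll":0},{"slide":[0,0,-0.1],"roll":0},{"slide":[0,0,-0.145],"roll":0},{"slide":[0.04,-0.037,-0.145],"roll":0},{"slide":[0.08,-0.073,-0.145],"roll":0}], "fingers": 0}}

```text
t: 1.42
eef_pos: [205.6, -517.6, 322.9]
tcp_rot: [3.141, -0.0, 0.232]
ft_force: [0.5, -0.7, -0.1]
opening: 0.528
grip_force: 0.0
```

Emit:
{"fn": "step_arm", "kwargs": {"increments": [{"slide":[0.04,-0.037,0],"roll":0},{"slide":[0.08,-0.073,0],"roll":0},{"slide":[0.12,-0.11,0],"roll":0},{"slide":[0.16,-0.147,0],"roll":0},{"slide":[0.2,-0.184,0],"roll":0}]}}

```text
t: 2.05
eef_pos: [358.0, -291.9, 323.0]
tcp_rot: [3.141, -0.0, 0.233]
ft_force: [0.8, 0.3, 1.1]
opening: 0.023
grip_force: 0.0
```

Emit:
{"fn": "step_arm", "kwargs": {"increments": [{"slide":[0.04,-0.037,0],"roll":0},{"slide":[0.08,-0.073,0],"roll":0},{"slide":[0.12,-0.11,0],"roll":0},{"slide":[0.16,-0.147,0],"roll":0},{"slide":[0.2,-0.184,0],"roll":0}]}}

```text
t: 2.68
eef_pos: [510.3, -66.6, 322.9]
tcp_rot: [3.141, -0.0, 0.233]
ft_force: [0.7, -1.3, 0.8]
opening: 0.004
grip_force: 0.0
```

Emit:
{"fn": "step_arm", "kwargs": {"increments": [{"slide":[0.04,-0.037,0],"roll":0},{"slide":[0.08,-0.073,0],"roll":0},{"slide":[0.12,-0.11,0],"roll":0},{"slide":[0.16,-0.147,0],"roll":0},{"slide":[0.184,-0.168,0],"roll":0}]}}

```text
t: 3.3
eef_pos: [650.6, 139.9, 322.2]
tcp_rot: [-3.141, 0.0, 0.234]
ft_force: [-0.1, -0.4, -0.2]
opening: 0.003
grip_force: 0.0
```

Emit:
{"fn": "step_arm", "kwargs": {"increments": [{"slide":[0,0,0.02],"roll":0},{"slide":[0,0,0.045],"roll":0},{"slide":[0,0,0.065],"roll":0},{"slide":[0,0,0.07],"roll":0},{"slide":[0,0,0.07],"roll":0}]}}

```text
t: 3.92
eef_pos: [650.0, 137.6, 253.1]
tcp_rot: [3.141, -0.0, 0.233]
ft_force: [0.4, -0.2, 1.4]
opening: 0.002
grip_force: 0.0
```

```bash
python3 - <<'E'
from h import *
print(state()["eef_pos"])
c=imaging.read_camera("side");W=cloud(c);P=W.reshape(-1,3)
q=P[(np.hypot(P[:,0]-650,P[:,1]-140)<35)&(P[:,2]>218)&(P[:,2]<229)];print(q.mean(0).round(1),q.min(0).round(),q.max(0).round())
print(mark_of("side","fork_stand_top"))
cv2.imwrite("pics/side1.png",cv2.resize(c["color"][30:230,160:370,::-1],None,fx=2.8,fy=2.8))
E
```

```text
[649.96461802 137.58926109 253.07447968]
[649.4 135.3 223.5] [628. 116. 218.] [673. 162. 226.]
[{'uv': [292.0, 154.8], 'confidence': 0.7}]
```

View pics/side1.png

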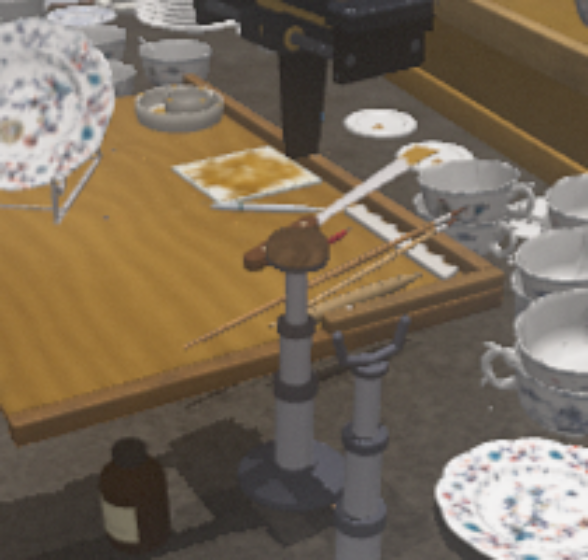

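The closed fingers (302,155 in the crop) hang over the pad (298,235), so I press down gently and watch the force.

Emit:
{"fn": "step_arm", "kwargs": {"increments": [{"slide":[0,0.002,0.012],"roll":0},{"slide":[0,0.002,0.022],"roll":0},{"slide":[0,0.002,0.03],"roll":0},{"slide":[0,0.002,0.036],"roll":0},{"slide":[0,0.002,0.042],"roll":0}]}}

```text
t: 4.65
eef_pos: [650.3, 135.7, 210.3]
tcp_rot: [3.142, -0.0, 0.233]
ft_force: [0.1, -0.1, 1.1]
opening: 0.005
grip_force: 0.0
```

Emit:
{"fn": "step_arm", "kwargs": {"increments": [{"slide":[0,0,0.005],"roll":0},{"slide":[0,0,0.01],"roll":0},{"slide":[0,0,0.015],"roll":0},{"slide":[0,0,0.02],"roll":0},{"slide":[0,0,0.025],"roll":0}]}}

```text
t: 5.28
eef_pos: [650.4, 135.7, 185.6]
tcp_rot: [3.141, -0.0, 0.233]
ft_force: [-0.6, 0.5, 2.8]
opening: 0.003
grip_force: 1.6
```

```bash
python3 - <<'E'
from h import *
s=state();print(s["eef_pos"],s["ft_force"],s["moment"])
c=imaging.read_camera("side");W=cloud(c)
print(spot_in("side","wrist_rest")[:1],mark_of("side","wrist_rest")[:1])
P=W.reshape(-1,3);q=P[(np.hypot(P[:,0]-650,P[:,1]-138)<30)];h=np.histogram(q[:,2],np.arange(100,260,6));print(list(zip(h[1],h[0])))
cv2.imwrite("pics/side2.png",cv2.resize(c["color"][60:230,180:350,::-1],None,fx=3.4,fy=3.4))
E
```

```text
[650.38776501 135.65540916 185.5981046 ] [-0.60729959  0.48778341  2.81467788] [-0.03708291  0.11607534 -0.00412765]
[{'bbox': [247.3, 112.2, 281.5, 211.2], 'confidence': 0.97}] [{'uv': [265.6, 201.4], 'confidence': 0.96}]
[(np.int64(100), np.int64(70)), (np.int64(106), np.int64(27)), (np.int64(112), np.int64(21)), (np.int64(118), np.int64(27)), (np.int64(124), np.int64(25)), (np.int64(130), np.int64(30)), (np.int64(136), np.int64(27)), (np.int64(142), np.int64(21)), (np.int64(148), np.int64(32)), (np.int64(154), np.int64(57)), (np.int64(160), np.int64(22)), (np.int64(166), np.int64(19)), (np.int64(172), np.int64(21)), (np.int64(178), np.int64(19)), (np.int64(184), np.int64(18)), (np.int64(190), np.int64(20)), (np.int64(196), np.int64(3)), (np.int64(202), np.int64(34)), (np.int64(208), np.int64(55)), (np.int64(214), np.int64(65)), (np.int64(220), np.int64(128)), (np.int64(226), np.int64(30)), (np.int64(232), np.int64(31)), (np.int64(238), np.int64(35)), (np.int64(244), np.int64(36)), (np.int64(250), np.int64(38))]
```

View pics/side2.png

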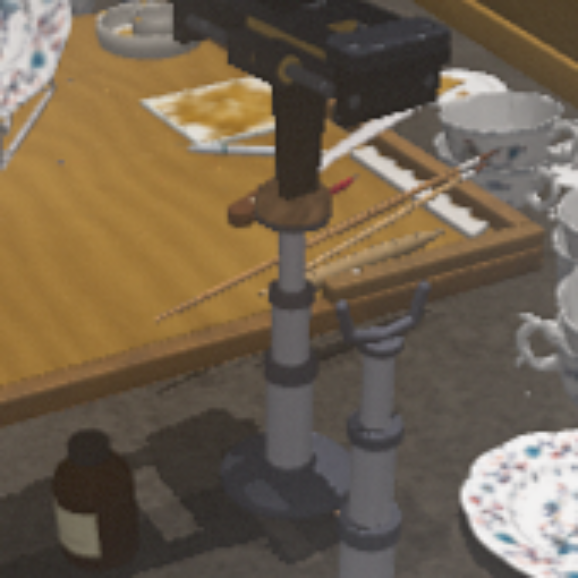

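```bash
python3 - <<'E'
from h import *
def proj(c,p):
    q=c["camera_from_world"]@np.array([*p,1]);K=c["intrinsics"]
    return (K[0,0]*q[0]/-q[2]+K[0,2]).round(1),(K[1,1]*-q[1]/-q[2]+K[1,2]).round(1),-q[2].round()
s=state()
for n in("side","top"):
    c=imaging.read_camera(n);print(n,"tcp",proj(c,s["eef_pos"]),"pad224",proj(c,(650,138,224)),"pad185",proj(c,(650,136,185)),"foot",proj(c,(650,138,0)))
    if n=="side":
        z=c["z_map"];print(z[95:132:2,268].round());W=cloud(c);print(W[95:132:2,268].round().tolist())
    else:
        cv2.imwrite("pics/top2.png",cv2.resize(c["color"][70:230,130:330,::-1],None,fx=3.5,fy=3.5))
E
```

```text
side tcp (np.float64(266.1), np.float64(132.5), np.float64(869.0)) pad224 (np.float64(265.9), np.float64(115.5), np.float64(849.0)) pad185 (np.float64(266.0), np.float64(132.6), np.float64(870.0)) foot (np.float64(264.2), np.float64(201.1), np.float64(979.0))
[  0. 810. 812. 817. 817. 822. 826. 828. 833. 834. 842. 844. 840. 837.
 836. 840. 843. 862. 867.]
[[331.0, -573.0, 593.0], [647.0, 124.0, 271.0], [647.0, 123.0, 267.0], [648.0, 125.0, 262.0], [648.0, 124.0, 258.0], [649.0, 126.0, 253.0], [649.0, 126.0, 248.0], [649.0, 126.0, 244.0], [650.0, 128.0, 238.0], [650.0, 127.0, 235.0], [652.0, 131.0, 228.0], [652.0, 131.0, 223.0], [649.0, 125.0, 222.0], [647.0, 120.0, 220.0], [646.0, 118.0, 217.0], [646.0, 118.0, 212.0], [647.0, 119.0, 207.0], [653.0, 132.0, 195.0], [654.0, 134.0, 189.0]]
top tcp (np.float64(208.8), np.float64(144.5), np.float64(776.0)) pad224 (np.float64(205.0), np.float64(140.2), np.float64(738.0)) pad185 (np.float64(208.6), np.float64(144.6), np.float64(777.0)) foot (np.float64(217.3), np.float64(161.0), np.float64(960.0))
```

View pics/top2.png

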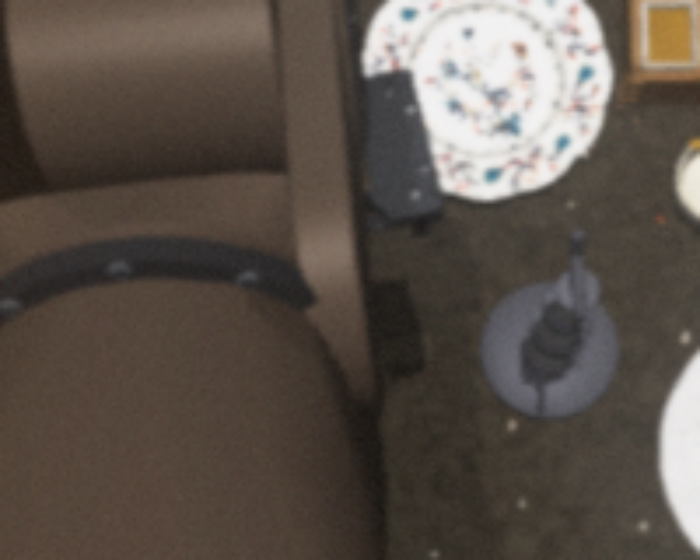

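By the images, the fingertips sit about 38 mm above the reported TCP and are only now touching the pad at 224 (crop 300,195). I press a little and check.

Emit:
{"fn": "step_arm", "kwargs": {"increments": [{"slide":[0,0,0.004],"roll":0},{"slide":[0,0,0.008],"roll":0},{"slide":[0,0,0.012],"roll":0},{"slide":[0,0,0.012],"roll":0}]}}

```text
t: 6.02
eef_pos: [650.0, 135.6, 173.1]
tcp_rot: [-3.142, 0.001, 0.233]
ft_force: [-0.3, 0.3, 0.8]
opening: 0.005
grip_force: 0.0
```

```bash
cat >> h.py <<'E'
def check():
    s=state();print(s["t"],s["eef_pos"].round(1),s["tcp_rot"].round(3),s["ft_force"].round(1),s["moment"].round(2),s["joints"].round(3))
    c=imaging.read_camera("side");W=cloud(c);print(W[96:160:3,268].round().tolist())
    print(spot_in("side","wrist_rest")[:1],mark_of("side","wrist_rest")[:1])
    im=c["color"][60:230,180:350].astype(int)
    return c
E
python3 - <<'E'
from h import *
c=check()
cv2.imwrite("pics/side3.png",cv2.resize(c["color"][40:230,180:350,::-1],None,fx=3,fy=3))
E
```

```text
6.025 [650.  135.6 173.1] [-3.142e+00  1.000e-03  2.330e-01] [-0.3  0.3  0.8] [-0.01 -0.04 -0.06] [ 0.106  0.552  1.46  -0.     1.131  1.444]
[[646.0, 120.0, 274.0], [646.0, 121.0, 268.0], [648.0, 125.0, 259.0], [648.0, 123.0, 254.0], [649.0, 125.0, 247.0], [649.0, 126.0, 239.0], [650.0, 128.0, 232.0], [651.0, 129.0, 225.0], [653.0, 133.0, 216.0], [651.0, 129.0, 211.0], [647.0, 119.0, 209.0], [647.0, 119.0, 203.0], [648.0, 120.0, 195.0], [653.0, 132.0, 181.0], [654.0, 134.0, 172.0], [654.0, 134.0, 165.0], [655.0, 135.0, 157.0], [651.0, 127.0, 154.0], [652.0, 127.0, 147.0], [652.0, 128.0, 139.0], [653.0, 129.0, 130.0], [653.0, 128.0, 123.0]]
[{'bbox': [245.1, 117.7, 285.4, 210.1], 'confidence': 0.94}] [{'uv': [264.7, 200.4], 'confidence': 0.86}]
```

View pics/side3.png

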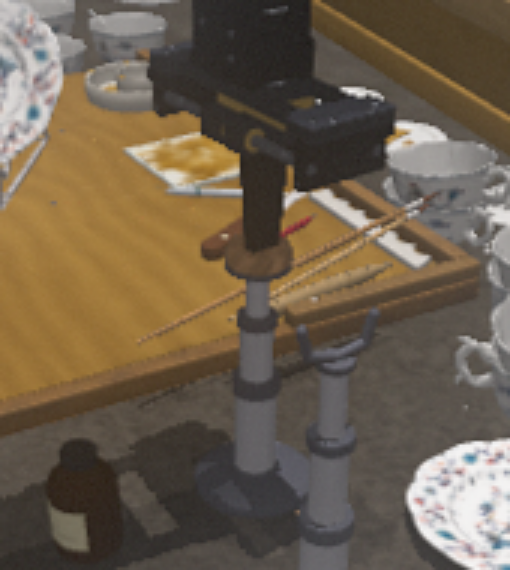

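The pad has gone down about 12 mm and now sits at z≈212, so the tips really are about 38 mm above the reported TCP. The whole rest should be home at a reported z of about 92.

Emit:
{"fn": "step_arm", "kwargs": {"increments": [{"slide":[0,0,0.006],"roll":0},{"slide":[0,0,0.012],"roll":0},{"slide":[0,0,0.018],"roll":0},{"slide":[0,0,0.024],"roll":0},{"slide":[0,0,0.03],"roll":0}]}}

```text
t: 6.8
eef_pos: [650.3, 135.7, 143.3]
tcp_rot: [3.142, 0.0, 0.233]
ft_force: [0.0, 0.7, 3.0]
opening: 0.005
grip_force: 1.6
```

Emit:
{"fn": "step_arm", "kwargs": {"increments": [{"slide":[0,0,0.004],"roll":0},{"slide":[0,0,0.008],"roll":0},{"slide":[0,0,0.012],"roll":0},{"slide":[0,0,0.015],"roll":0},{"slide":[0,0,0.015],"roll":0}]}}

```text
t: 7.42
eef_pos: [650.3, 135.6, 128.8]
tcp_rot: [3.141, -0.0, 0.233]
ft_force: [-0.8, -0.4, 4.8]
opening: 0.003
grip_force: 2.2
```

```bash
python3 - <<'E'
from h import *
c=check()
cv2.imwrite("pics/side4.png",cv2.resize(c["color"][40:230,180:350,::-1],None,fx=3,fy=3))
E
```

```text
7.425 [650.3 135.6 128.8] [ 3.141 -0.     0.233] [-0.8 -0.4  4.8] [0.03 0.06 0.04] [ 0.106  0.594  1.508 -0.     1.039  1.444]
[[636.0, 98.0, 285.0], [635.0, 95.0, 280.0], [640.0, 106.0, 269.0], [640.0, 107.0, 262.0], [634.0, 94.0, 262.0], [631.0, 87.0, 259.0], [642.0, 109.0, 241.0], [647.0, 122.0, 228.0], [649.0, 125.0, 220.0], [648.0, 123.0, 214.0], [650.0, 126.0, 206.0], [650.0, 127.0, 198.0], [650.0, 126.0, 191.0], [651.0, 128.0, 183.0], [653.0, 131.0, 174.0], [653.0, 130.0, 167.0], [648.0, 121.0, 166.0], [648.0, 120.0, 159.0], [648.0, 120.0, 151.0], [651.0, 126.0, 140.0], [653.0, 129.0, 130.0], [653.0, 128.0, 123.0]]
[{'bbox': [245.0, 137.4, 283.3, 210.8], 'confidence': 0.59}] [{'uv': [265.7, 201.4], 'confidence': 0.73}]
```

View pics/side4.png

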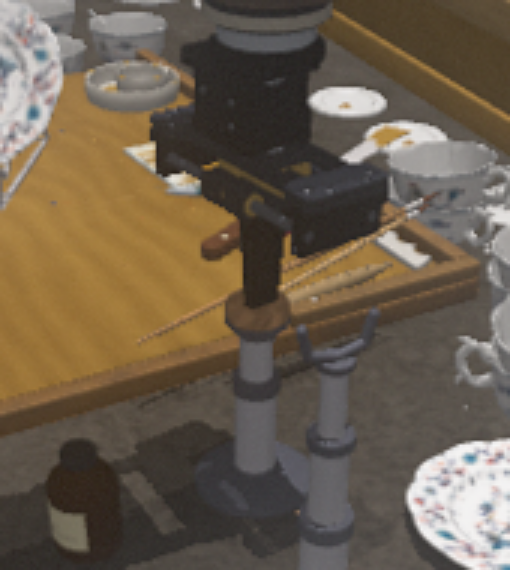

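The thinnest tube is home: the pad (255,315 in the crop) sits on the middle tube's collar, while the middle tube is still about 38 mm out. I press on.

Emit:
{"fn": "step_arm", "kwargs": {"increments": [{"slide":[0,0,0.006],"roll":0},{"slide":[0,0,0.012],"roll":0},{"slide":[0,0,0.018],"roll":0},{"slide":[0,0,0.024],"roll":0},{"slide":[0,0,0.029],"roll":0}]}}

```text
t: 8.2
eef_pos: [650.5, 135.7, 100.0]
tcp_rot: [3.141, -0.001, 0.233]
ft_force: [-0.7, 0.4, 8.1]
opening: 0.004
grip_force: 4.2
```

Emit:
{"fn": "step_arm", "kwargs": {"increments": [{"slide":[0,0,0.002],"roll":0},{"slide":[0,0,0.004],"roll":0},{"slide":[0,0,0.005],"roll":0}]}}

```text
t: 8.57
eef_pos: [650.5, 135.7, 95.1]
tcp_rot: [3.141, -0.001, 0.233]
ft_force: [-0.5, -0.2, 8.0]
opening: 0.006
grip_force: 4.1
```

```bash
python3 - <<'E'
from h import *
c=check()
E
```

```text
8.575 [650.5 135.7  95.1] [ 3.141e+00 -1.000e-03  2.330e-01] [-0.5 -0.2  8. ] [-0.08  0.22 -0.  ] [ 0.106  0.63   1.539 -0.     0.972  1.444]
[[646.0, 121.0, 274.0], [646.0, 121.0, 268.0], [646.0, 121.0, 262.0], [647.0, 122.0, 255.0], [643.0, 113.0, 253.0], [637.0, 99.0, 253.0], [635.0, 95.0, 249.0], [639.0, 104.0, 238.0], [642.0, 109.0, 228.0], [642.0, 109.0, 221.0], [633.0, 88.0, 226.0], [643.0, 110.0, 207.0], [649.0, 123.0, 193.0], [650.0, 124.0, 185.0], [650.0, 126.0, 177.0], [650.0, 125.0, 170.0], [651.0, 127.0, 162.0], [652.0, 128.0, 154.0], [651.0, 126.0, 147.0], [654.0, 133.0, 136.0], [652.0, 127.0, 132.0], [648.0, 118.0, 130.0]]
[{'bbox': [248.7, 150.7, 282.6, 211.4], 'confidence': 0.58}] [{'uv': [265.8, 202.7], 'confidence': 0.96}]
```

Emit:
{"fn": "step_arm", "kwargs": {"increments": [{"slide":[0,0,0.001],"roll":0},{"slide":[0,0,0.002],"roll":0},{"slide":[0,0,0.003],"roll":0}]}}

```text
t: 9.1
eef_pos: [650.8, 135.7, 93.2]
tcp_rot: [3.141, -0.002, 0.233]
ft_force: [-4.1, -0.8, 21.8]
opening: 0.009
grip_force: 10.3
```

The force has jumped to 22 N, so the tube has hit its stop. I hold briefly and then retreat straight up.

Emit:
{"fn": "step_arm", "kwargs": {"increments": [{"slide":[0,0,0],"roll":0},{"slide":[0,0,0],"roll":0},{"slide":[0,0,-0.004],"roll":0},{"slide":[0,0,-0.02],"roll":0},{"slide":[0,0,-0.05],"roll":0}]}}

```text
t: 9.72
eef_pos: [649.7, 135.6, 141.7]
tcp_rot: [-3.141, 0.002, 0.233]
ft_force: [0.0, 0.0, 0.5]
opening: 0.007
grip_force: 0.0
```

Emit:
{"fn": "step_arm", "kwargs": {"increments": [{"slide":[0,0,-0.05],"roll":0},{"slide":[0,0,-0.1],"roll":0},{"slide":[0,0,-0.13],"roll":0},{"slide":[0,0,-0.15],"roll":0},{"slide":[0,0,-0.15],"roll":0}]}}

```text
t: 10.35
eef_pos: [650.6, 135.7, 293.6]
tcp_rot: [3.141, -0.003, 0.233]
ft_force: [-0.7, -0.4, 0.5]
opening: 0.002
grip_force: 0.0
```

```bash
python3 - <<'E'
from h import *
c=check()
P=cloud(c).reshape(-1,3);q=P[(np.hypot(P[:,0]-650,P[:,1]-138)<30)&(P[:,2]<200)&(P[:,2]>60)];print("top",np.percentile(q[:,2],[90,97,100]));print(mark_of("side","fork_stand_top"))
cv2.imwrite("pics/side5.png",cv2.resize(c["color"][40:250,160:350,::-1],None,fx=2.8,fy=2.8))
E
```

```text
10.35 [650.6 135.7 293.6] [ 3.141e+00 -3.000e-03  2.330e-01] [-0.7 -0.4  0.5] [-0.01 -0.01 -0.01] [ 0.106  0.467  1.289 -0.     1.382  1.444]
[[852.0, 574.0, 66.0], [841.0, 550.0, 67.0], [831.0, 528.0, 67.0], [820.0, 503.0, 69.0], [795.0, 447.0, 87.0], [790.0, 435.0, 83.0], [785.0, 426.0, 78.0], [788.0, 431.0, 66.0], [773.0, 398.0, 74.0], [773.0, 397.0, 65.0], [765.0, 379.0, 65.0], [757.0, 360.0, 66.0], [741.0, 324.0, 78.0], [744.0, 332.0, 64.0], [735.0, 312.0, 67.0], [716.0, 269.0, 83.0], [712.0, 260.0, 80.0], [716.0, 268.0, 66.0], [663.0, 153.0, 131.0], [658.0, 141.0, 130.0], [654.0, 131.0, 129.0], [649.0, 121.0, 128.0]]
[{'bbox': [276.3, 144.6, 309.0, 184.5], 'confidence': 0.75}] [{'uv': [266.7, 200.3], 'confidence': 0.88}]
top [130.56320673 131.45274006 132.55242472]
[{'uv': [290.7, 154.5], 'confidence': 0.59}]
```

View pics/side5.png

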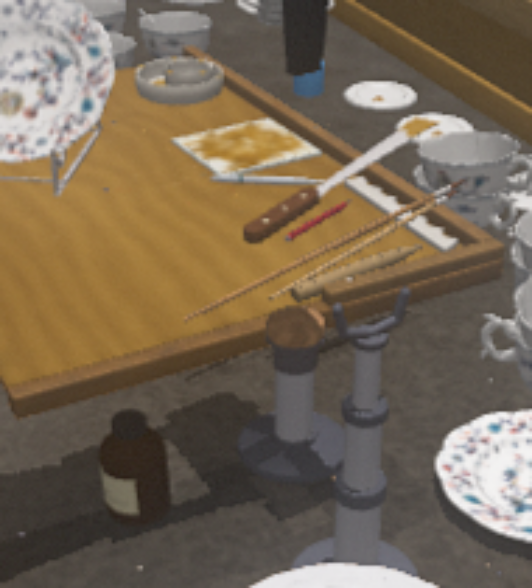

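The rest is fully collapsed and upright: the pad's top (295,325 in the crop) is at z≈130. The fork stand hasn't moved and the arm is clear.

```bash
python3 -c "
from h import *
print(env.job_done())"
```

```text
the job is handed in; nothing more can be done
None
```

The wrist rest is pushed together, thinnest tube first and then the middle tube (pad top at about 130 mm). It stands upright where it was, the brush rest is untouched, and the job is handed in with no verdict shown.

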